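# Take the worn wheel off the edging machine

### The arm

A 7-joint arm with a two-finger parallel gripper is mounted at the origin on a cart in front of the work surface, level with it; the furniture and walls round the work are solid. World frame = base frame: x ahead of the robot, y to its left, z up, the work surface at z = 0. Lengths are in m, angles in rad, forces in N, time in s.
With the tool pointing down it reaches from about 0.35 to 0.9 m from the base axis. Payload 8.1 kg.
Tool frame: the origin (TCP) lies midway between the tips of the shut fingers; the grasp point (between the pads) lies 19 mm behind it; x points along the fingers, z is the direction in which the jaws open and shut, and the axes are right-handed (so a half turn about x gives the same grasp; the last joint's range is limited). The gripper opens to 92 mm and grips with 3 to 60 N. Pads are 19 mm wide; open, the fingers measure 130 mm over their backs; the gripper's body (75 mm by 190 mm) begins 47 mm behind the grasp point.
Start: joints at [-1.207, 0.434, 0.025, 1.573, -0.012, 1.134, -0.075], TCP at [0.281, 0.558, 0.227] pointing down, gripper open.
Joint ranges: [-2.62, 2.62], [-0.44, 2.09], [-1.27, 1.32], [0.08, 2.57], [-1.32, 4.46], [0.12, 2], [-2.74, 2.74]. Speed limits (rad/s): [2.22, 2.22, 3.01, 3.01, 3.14, 3.14, 3.14].

### API

Orientations are given as a rotation vector (axis times angle).
In Python, from cell import arm, optics, finder gives the robot as it stands.
- The arm moves only by the tool send_rows, never from a script. Its argument "rows" is a list that holds one entry, the list of rows, each a list of 7 numbers: the shift along the tool's x, y, z in mm, then the turn, a rotation vector about the tool's x, y, z in degrees, then the opening in per cent of the stroke, from 0 (shut) to 100 (fully open). A call has exactly 8 rows; each row is the pose to reach, as a shift and turn from the pose commanded when the call began, along the tool's axes at that moment; what a row does not reach only later rows make up. A row lasts 1/10 s, in which the tool goes at most 50 mm and 8.59 degrees, less where a joint would pass 70% of its speed; a pose out of reach is approached as far as the arm can. A call with a gripper value outside its range is refused whole. The fingers move at their own pace and stop on an object; "grip_force" is the grip in N (left out, the last holds). Time passes only in rows, so rows that repeat a pose let the fingers close, or fill a call up. It gives the time, the measured TCP pose, the force and the opening at its end, in the units of the state.
- arm.observe(): the state, without advancing time (a new reading comes with each control period).
- optics.get_image(name): name is "scene" or "top" or "wrist"; returns (picture, depth): 420x560x3 uint8, red, green, blue; 420x560 float32, m along the optical axis (not along the pixel's ray), 0 where there is no reading.
- optics.get_calibration(name): a dict with "camera_matrix" (3x3 intrinsics, pixels), "position" and "orientation" of the camera in the world; the wrist camera has in their place "T_tool_cam" (4x4, takes a point from camera to tool coordinates, whose origin is the TCP and whose axes are the tool frame's). Camera axes: x right, y up, looking along -z (the intrinsics and any distortion apply to the point x, -y, -z); pixel columns grow to the right and rows downward; lengths in m; the calibration is good to about 2 mm. A picture is of the moment at which its call begins: read the wrist's pose just before it. get_calibration takes no time and is no camera call.
- arm.sign_off(): hands the job in, once; it reports no verdict.
Trained networks look in the newest picture that a camera, given by its name, has taken for a name from the list of things; names that differ only in an ending like _2 or _b are one class to them, and where a whole thing is asked for, a point or a joint stands for the part that bears it (a point fixed in the world has none). Each returns a list of dicts, best first, with "confidence" (0 to 1); they miss things now and then, are a little off and sometimes report something else, mostly with a low value. They report only what shows in the picture. A call takes as long as a camera call.
- finder.search_frame(camera, thing): "bbox" ([left, top, width, height] in pixels, round what is visible of it).
- finder.regions_of(camera, thing): "region" (420x560 bool, what is visible of it) and "bbox" ([left, top, width, height] in pixels, round what is visible of it).
- finder.place_of(camera, thing): "xy" ([column, row] in pixels: a listed point, or the origin of a listed thing).
The state is a dict: "clock": time; "joints": joint angles; "dq": joint speeds; "joint_efforts": joint torques, N m; "position": TCP position; "ee_rot": TCP orientation; "force": force on the tool from outside, world axes, zero at the start; "ft_torque": the same for the moment, N m; "width": opening from 0.0 (shut) to 1.0 (fully open).
Only numpy, scipy, OpenCV 4.12 (cv2) and the standard library are available. Lean on these libraries where they do the work, as an engineer would, in place of code of your own. Each camera call takes 0.05 s, during which the arm holds its last target.

### The job

The worn edging wheel has to come off the small bench machine. Unscrew the black hand nut (counterclockwise seen from above) until it comes free of the spindle, lift it off and lay it flat in the green tray; then lift the wheel straight up off the spindle by its hub and lay it flat, hub up, in the tray beside the nut. Set the wheel down gently, and leave the other things on the bench where they are.

Things in the scene. Friction and masses are not known exactly. Their poses are not given: they have to be found in the camera images.
- machine: The small cream edging machine, bolted down: a low box 178 x 152 mm and 42 mm high with a round dark water pan (136 mm across, rim 60 mm above the bench) on top and an upright threaded steel spindle in the middle of the pan, locked so that it does not turn. Knob, red rocker and lamp are on its front (-x) face. Origin: on the bench under the spindle axis; z up along the spindle; the yaw varies.
- spindle_tip (a point): Tip of the spindle, 130 mm above the bench. The spindle is 20 mm over its right-hand coarse two-start thread (16 mm rise per full turn).
- nut: Black fluted hand nut, 56 mm diameter (54 mm to the fingers), 34 mm tall, 120 g, gripped at any yaw. Origin: centre of its underside, at first 102 mm above the bench on the wheel's hub; z its axis. Finger tight, 2 mm play; it stays where it is turned to. Counterclockwise from above it climbs 2.5 mm per rad; after about 4 rad it leaves the thread, 10 mm up, and lifts off; more turning does no harm.
- nut_mid (a point): Centre of the nut, on its axis, 17 mm above its underside.
- wheel: Edging wheel, about 420 g: disc 104 mm in diameter, 20 mm thick, brown abrasive rim round an aluminium core; an aluminium hub 46 mm in diameter stands 26 mm up from the disc (whole height 46 mm); 24 mm bore, loose on the spindle, whose tip is 74 mm above the wheel's underside. Origin: centre of the underside, at first 56 mm above the bench; z up through the hub. Grip it across the hub.
- tray: Green job tray, fixed to the bench: 160 x 250 x 28 mm outside, long side along its y, walls 4 mm, lined with dark ribbed rubber whose top is 6 mm above the bench. Inside 152 x 242 mm: the wheel fits in one half along y and the nut in the other. Origin: centre of its underside. A lens edger 380 mm tall stands left of it (from y = 0.28, x from 0.4), two drills 230 mm tall behind it (x from 0.58).
- rinse_bottle: Bystander: PET bottle of green rinse, white cap, 63 mm across, 176 mm tall; origin under its centre.
- lighter: Bystander: red pocket lighter lying flat, 27 x 80 x 12 mm; origin at the middle of the underside.
- screw_packet: Bystander: yellow cardboard packet of screws, 30 x 54 x 12 mm; origin under its centre.
- loupe: Bystander: black eyepiece loupe standing on its wide end, 38 mm across, 30 mm tall; origin under its centre.

How it is judged:
On the way, in this order (a step that is already met when the one before it is completed fails the run):
1. the hand nut has been unscrewed and lifted clear above the spindle tip (z of nut in the frame of spindle_tip above 0.004 m), for 0.1 s.
2. the nut lies flat on the tray's liner, let go (x of nut_mid in the frame of tray between -0.06 and 0.06 m and y of nut_mid in the frame of tray between -0.105 and 0.105 m and z of nut_mid in the frame of tray below 0.029 m and angle between the z axis of nut and the z axis of tray, either way round below 0.12 rad and contact force between the fingers and nut below 0.5 N), for 0.2 s.
3. the wheel has been lifted clear above the spindle tip (z of wheel in the frame of spindle_tip above 0.004 m), for 0.1 s.
At the end, for the whole second after the job is handed in: The nut and the wheel both lie flat on the tray's liner inside its walls, released and at rest: the nut on either face, within 7 degrees of flat; the wheel hub up, within 3.5 degrees of flat and its underside within 5 mm of the liner (all of step 2 and x of wheel in the frame of tray between -0.04 and 0.04 m and y of wheel in the frame of tray between -0.085 and 0.085 m and z of wheel in the frame of tray below 0.011 m and angle between wheel's own z axis and vertical below 0.06 rad and linear speed of each of wheel, nut below 0.02 m/s and contact force between the fingers and wheel below 0.5 N); the robot touches nothing.
It fails at once if the wheel is dropped into the tray (a fall of more than about 15 mm, which hits with over 110 N) or pressed on it as hard (contact force between wheel and tray above 110 N).
It fails at once if a bystander is moved by more than 30 mm (distance of any of rinse_bottle, lighter, screw_packet, loupe from where it was at the start of the episode above 0.03 m).
It also fails if it takes over 72 s, if anything falls off the work surface, if the arm or the gripper's body presses on something with over 40 N, if the wrist force passes 120 N, or if a joint passes its speed limit or range.

## Working session

There is one attempt and no reset: what is moved stays moved. The work goes in short steps, Python scripts to look and compute and a tool call to move; the robot and the scene stay as the last step left them, time stands still between calls to the robot, and variables do not carry over. Pictures are saved under pics/ and viewed, and the job is handed in when it is done.

Besides the shell and the picture viewer there is one more tool, called after "Call:" by a JSON object that holds its "fn" and its "kwargs". send_rows: Moves the arm, as the interface text tells. Its arguments: {"type":"object","properties":{"rows":{"type":"array"},"grip_force":{"type":"number"}},"required":["rows"]}

```bash
ls; mkdir -p pics
python3 - <<'E'
from cell import arm, optics, finder
import cv2,numpy as np
print(arm.observe())
for n in("scene","top","wrist"):
    p,d=optics.get_image(n); cv2.imwrite(f"pics/{n}0.png",p[:,:,::-1]); c=optics.get_calibration(n); print(n,c)
    if n!="wrist":
        for t in("nut","nut_mid","spindle_tip","wheel","tray","machine","rinse_bottle","lighter","screw_packet","loupe"):
            r=finder.place_of(n,t); print(n,t,[(np.round(q["xy"],1),round(q["confidence"],2)) for q in r[:2]])
E
```

```text
pics
{'clock': 0.0, 'joints': array([-1.20659594,  0.43522675,  0.02495308,  1.57410892, -0.01159597,
        1.13399545, -0.07512564]), 'dq': array([-8.82167608e-04, -9.21270622e-05, -8.49119035e-04,  6.44361745e-04,
        1.09123313e-03,  1.14367696e-04, -4.98922732e-04]), 'joint_efforts': array([ 7.05928360e-04, -6.67846441e+01,  9.85373743e-01, -3.14463830e+01,
       -6.06004405e-02,  4.28175833e-02,  1.58176908e-04]), 'position': array([0.2810786 , 0.55764785, 0.22593783]), 'ee_rot': array([-0.85974634,  1.39591483,  0.85818759]), 'force': array([ 0.33100975, -0.02040764, -0.59504562]), 'ft_torque': array([ 0.00300299,  0.00458576, -0.01343796]), 'width': 0.9967106614721892}
scene {'camera_matrix': array([[434.27619527,   0.        , 278.14723991],
       [  0.        , 434.27619527, 217.45778964],
       [  0.        ,   0.        ,   1.        ]]), 'position': array([-0.27004413, -0.60724603,  0.98575316]), 'orientation': array([ 0.76070147, -0.45426071, -0.96064599])}
scene nut [(array([326.8, 263.9]), 0.84)]
scene nut_mid [(array([327.7, 260.2]), 0.63)]
scene spindle_tip 
[... 1056 characters left out ...]
[(array([403.4, 248.1]), 0.87)]
top lighter [(array([391.5, 197.6]), 0.64)]
top screw_packet [(array([290.3, 171. ]), 0.61)]
top loupe [(array([132.7, 198.8]), 0.5)]
wrist {'camera_matrix': array([[367.99859555,   0.        , 274.13645379],
       [  0.        , 367.99859555, 206.69984075],
       [  0.        ,   0.        ,   1.        ]]), 'T_tool_cam': array([[ 1.92788258e-04,  3.00313568e-01, -9.53840513e-01,
        -1.57202823e-01],
       [-1.48177779e-04,  9.53840529e-01,  3.00313543e-01,
         8.15101318e-02],
       [ 9.99999970e-01,  8.34410442e-05,  2.28389052e-04,
        -5.00599572e-04],
       [ 0.00000000e+00,  0.00000000e+00,  0.00000000e+00,
         1.00000000e+00]])}
```

View pics/scene0.png

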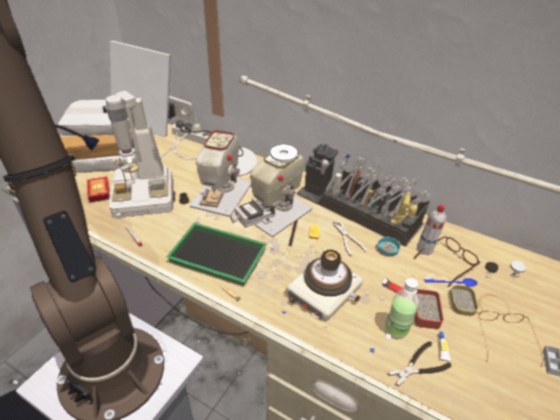

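View pics/top0.png

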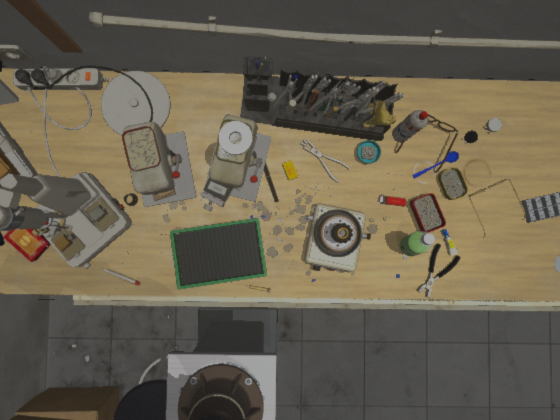

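```bash
cat > h.py <<'E'
from cell import arm, optics, finder
import cv2,numpy as np
from scipy.spatial.transform import Rotation as R
def ray(n,uv,z):
    c=optics.get_calibration(n);K=c["camera_matrix"];M=R.from_rotvec(c["orientation"]).as_matrix()
    d=M@np.array([(uv[0]-K[0,2])/K[0,0],-(uv[1]-K[1,2])/K[1,1],-1]);p=np.array(c["position"])
    return p+d*(z-p[2])/d[2]
def cloud(n,d,T=None):
    c=optics.get_calibration(n);K=c["camera_matrix"]
    v,u=np.indices(d.shape)
    P=np.stack([(u-K[0,2])/K[0,0]*d,-(v-K[1,2])/K[1,1]*d,-d],-1)
    if n=="wrist": s=T
    else: s=(R.from_rotvec(c["orientation"]).as_matrix(),np.array(c["position"]))
    if n=="wrist":
        P=P@c["T_tool_cam"][:3,:3].T+c["T_tool_cam"][:3,3]
    return P@s[0].T+s[1]
E
python3 - <<'E'
from h import *
s=arm.observe();print(R.from_rotvec(s["ee_rot"]).as_matrix().round(3))
pts=[("nut_mid",.119,(327.7,260.2),(340.8,235)),("wheel",.056,(329.2,276.3),(336.3,231.4)),("tray",0,(220,257.1),(217.7,253.3)),("machine",0,(325.1,289),(336.8,233.3)),("bottle",0,(390,330.6),(403.4,248.1)),("lighter",0,(395.1,294.6),(391.5,197.6)),("screw",0,(315.5,235.4),(290.3,171)),("loupe",0,(184.8,199.2),(132.7,198.8))]
for n,z,a,b in pts: print(n,ray("scene",a,z).round(3),ray("top",b,z).round(3))
p,d=optics.get_image("top");P=cloud("top",d)
# nut top plane points
m=(abs(P[...,2]-.136)<.006)&(np.hypot(P[...,0]-.47,P[...,1]+.30)<.15)
q=P[m];print(len(q),q.mean(0),q.min(0),q.max(0))
(c,r)=cv2.minEnclosingCircle(q[:,:2].astype(np.float32));print(c,r)
for nm in("tray","machine"):
    for rr in finder.regions_of("top",nm)[:1]:
        g=rr["region"]; q=P[g]; print(nm,rr["confidence"],np.percentile(q,[1,50,99],axis=0).round(3))
        zz=.028 if nm=="tray" else .042
        k=q[abs(q[:,2]-zz)<.006][:,:2].astype(np.float32); print(len(k),cv2.minAreaRect(k))
E
```

```text
[[ 0.    -0.893  0.45 ]
 [ 0.     0.45   0.893]
 [-1.    -0.     0.   ]]
nut_mid [ 0.506 -0.322  0.119] [ 0.504 -0.324  0.119]
wheel [ 0.508 -0.332  0.056] [ 0.514 -0.322  0.056]
tray [0.447 0.008 0.   ] [0.443 0.021 0.   ]
machine [ 0.505 -0.327  0.   ] [ 0.509 -0.333  0.   ]
bottle [ 0.469 -0.537  0.   ] [ 0.468 -0.534  0.   ]
lighter [ 0.593 -0.508  0.   ] [ 0.619 -0.498  0.   ]
screw [ 0.691 -0.2    0.   ] [ 0.694 -0.191  0.   ]
loupe [ 0.611  0.284 -0.   ] [0.601 0.278 0.   ]
262 [ 0.50977765 -0.32501733  0.13517718] [ 0.48503732 -0.35147883  0.13000039] [ 0.53579625 -0.29921151  0.14101401]
(0.5097745656967163, -0.3254730701446533) 0.02756810002028942
tray 0.96 [[ 0.352 -0.118  0.001]
 [ 0.445  0.019  0.008]
 [ 0.54   0.148  0.033]]
947 ((0.4455311894416809, 0.016705378890037537), (0.1710924208164215, 0.2608284652233124), 9.63419246673584)
machine 0.78 [[ 0.402 -0.406  0.023]
 [ 0.469 -0.306  0.044]
 [ 0.587 -0.239  0.13 ]]
1455 ((0.4882611036300659, -0.3318619430065155), (0.17000524699687958, 0.18814502656459808), 79.4547119140625)
```

The scene image shows the machine at about (325,280), the tray at (218,252) and the bottle at (402,310). The top image shows the nut at (339,234), the tray at (218,253) and the lighter at (392,200). The two views agree to about 1 cm. Next I'll plan the transit around the edger.

```bash
cat >> h.py <<'E'
def yaw(Rm): return np.degrees(np.arctan2(Rm[1,2],Rm[0,2]))
def pl(pos,y,pos0=None,y0=None):
    """tool-axis shift mm and turn about tool x for world pos & yaw(deg) of tool z"""
    s=arm.observe()
    Rm=R.from_rotvec(s["ee_rot"]).as_matrix(); p=s["position"]
    if y0 is None: y0=yaw(Rm)
    if pos0 is not None: p=np.array(pos0)
    c,sn=np.cos(np.radians(y0)),np.sin(np.radians(y0))
    Rn=np.array([[0,-sn,c],[0,c,sn],[-1,0,0]])
    return (Rn.T@(np.array(pos)-p)*1000).round(1),round(-(y-y0),1)
def st():
    s=arm.observe();Rm=R.from_rotvec(s["ee_rot"]).as_matrix()
    print("t",round(s["clock"],2),"p",s["position"].round(4),"yaw",yaw(Rm).round(1),"tilt",np.degrees(np.arccos(-Rm[2,0])).round(2),"F",s["force"].round(1),"tq",s["ft_torque"].round(2),"w",round(s["width"],3),"q",s["joints"].round(2))
E
python3 - <<'E'
from h import *
st();print(pl([.275,.25,.29],63.3))
E
```

```text
t 1.3 p [0.2813 0.5581 0.2267] yaw 63.3 tilt 0.0 F [-0.5  0.8 -0.2] tq [-0.01  0.02 -0.01] w 0.999 q [-1.21  0.43  0.03  1.57 -0.01  1.13 -0.08]
(array([ -63.3, -133.1, -278. ]), np.float64(-0.0))
```

Call:
{"fn": "send_rows", "kwargs": {"rows": [[[-16,-17,-35,0,0,0,100],[-32,-34,-70,0,0,0,100],[-44,-50,-105,0,0,0,100],[-54,-67,-140,0,0,0,100],[-60,-84,-175,0,0,0,100],[-63,-100,-210,0,0,0,100],[-63,-117,-245,0,0,0,100],[-63,-133,-278,0,0,0,100]]]}}

```text
clock: 2.1
position: [0.2748, 0.2483, 0.2899]
ee_rot: [-0.858, 1.394, 0.859]
force: [-0.1, -0.2, -0.5]
width: 0.997
```

Run:
```python
from h import *
st();
for p in ([.31,.10,.28],[.40,-.10,.28],[.46,-.25,.26],[.51,-.3255,.25]):print(pl(p,63.3))
```

```text
t 2.1 p [0.2748 0.2483 0.2899] yaw 63.2 tilt 0.05 F [-0.1 -0.2 -0.5] tq [ 0.03 -0.04 -0.03] w 0.997 q [-0.99 -0.06  0.11  2.03  0.01  1.17  0.22]
(array([   9.9,  -98.2, -116.6]), np.float64(-0.1))
(array([   9.9, -268.6, -254.6]), np.float64(-0.1))
(array([  29.9, -389.8, -361.6]), np.float64(-0.1))
(array([  39.9, -468.4, -406.4]), np.float64(-0.1))
```

Call:
{"fn": "send_rows", "kwargs": {"rows": [[[2,-32,-38,8,0,0,100],[5,-64,-77,16,0,0,100],[10,-98,-117,24,0,0,100],[10,-132,-145,32,0,0,100],[10,-166,-172,40,0,0,100],[10,-200,-200,48,0,0,100],[10,-234,-227,56,0,0,100],[10,-268,-255,64,0,0,100]]]}}

```text
clock: 2.9
position: [0.3999, -0.1001, 0.2801]
ee_rot: [0.015, 1.569, -0.014]
force: [1.9, 0.1, 0.3]
width: 0.998
```

Run:
```python
from h import *
st();
for p in ([.46,-.25,.25],[.51,-.3255,.22]):print(pl(p,-64))
```

```text
t 2.9 p [ 0.3999 -0.1001  0.2801] yaw -1.1 tilt 0.09 F [1.9 0.1 0.3] tq [-0.01 -0.08 -0.04] w 0.998 q [-0.51 -0.    0.64  2.    0.    1.14  0.11]
(array([  30.1, -148.7,   62.8]), np.float64(62.9))
(array([  60.1, -223.3,  114.2]), np.float64(62.9))
```

Call:
{"fn": "send_rows", "kwargs": {"rows": [[[4,-28,12,8,0,0,100],[8,-56,24,16,0,0,100],[15,-84,38,24,0,0,100],[23,-112,52,32,0,0,100],[31,-140,66,40,0,0,100],[40,-168,82,48,0,0,100],[50,-196,98,56,0,0,100],[60,-223,114,64,0,0,100]]]}}

```text
clock: 3.7
position: [0.5113, -0.324, 0.2192]
ee_rot: [0.883, 1.384, -0.883]
force: [1.0, 0.1, -0.0]
width: 0.996
```

Run:
```python
from h import *
st();s=arm.observe();
p,d=optics.get_image("wrist"); cv2.imwrite("pics/w1.png",p[:,:,::-1])
T=(R.from_rotvec(s["ee_rot"]).as_matrix(),s["position"])
P=cloud("wrist",d,T)
m=(abs(P[...,2]-.136)<.004)&(np.hypot(P[...,0]-.51,P[...,1]+.325)<.06)
q=P[m];print(len(q),q.mean(0),np.median(q[:,2]),cv2.minEnclosingCircle(q[:,:2].astype(np.float32)))
m=(abs(P[...,2]-.076)<.004)&(np.hypot(P[...,0]-.51,P[...,1]+.325)<.06)
q=P[m];print(len(q),np.median(q[:,2]),cv2.minEnclosingCircle(q[:,:2].astype(np.float32)) if len(q) else 0)
for t in("nut","nut_mid"): print(finder.place_of("wrist",t))
p,d=optics.get_image("top");cv2.imwrite("pics/top1.png",p[:,:,::-1])
```

```text
t 3.7 p [ 0.5113 -0.324   0.2192] yaw -65.0 tilt 0.02 F [ 1.   0.1 -0. ] tq [-0.05  0.1  -0.01] w 0.996 q [-0.11  0.52  0.89  1.68 -0.44  1.15 -0.24]
3226 [ 0.51169206 -0.32728918  0.13394674] 0.1339705344241064 ((0.510879635810852, -0.3281126618385315), 0.027398310601711273)
5632 0.07382174074966487 ((0.5104689598083496, -0.32796722650527954), 0.05220927298069)
[{'xy': [279.0, 203.3], 'confidence': 0.69}]
[{'xy': [276.8, 209.1], 'confidence': 0.65}]
```

View pics/w1.png

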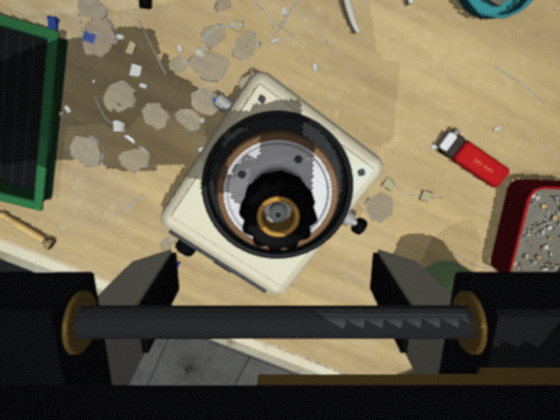

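View pics/top1.png

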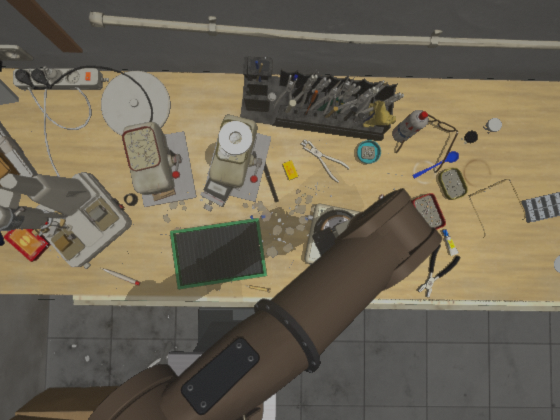

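Run:
```python
from h import *
p,d=optics.get_image("scene");cv2.imwrite("pics/s1.png",p[:,:,::-1])
P=cloud("scene",d)
g=finder.regions_of("top","rinse_bottle");print([(x["bbox"],x["confidence"]) for x in g])
p,d=optics.get_image("top");Q=cloud("top",d)
m=(abs(Q[...,0]-.47)<.05)&(abs(Q[...,1]+.535)<.06);print(np.percentile(Q[m][:,2],[0,5,25,50,75,100]).round(3))
m=(abs(P[...,0]-.47)<.08)&(P[...,1]<-.45)&(P[...,1]>-.62)&(P[...,2]>.17);print(P[m][:,2].min() if m.any() else None, np.percentile(P[m],[0,50,100],axis=0))
```

```text
[]
[-0.002 -0.002 -0.    -0.     0.001  0.005]
0.17026772417303326 [[ 0.48337239 -0.55893212  0.17026772]
 [ 0.49511713 -0.54561938  0.17478398]
 [ 0.51347209 -0.53100933  0.17966525]]
```

View pics/s1.png

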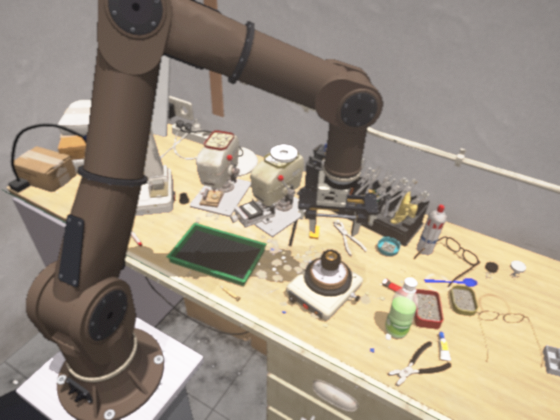

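The wrist image shows the nut centred near (279,213) above the wheel, with the red lighter at (480,160). The scene image shows the forearm well above the bottle. Next I'll pre-turn clockwise, then descend.

Call:
{"fn": "send_rows", "kwargs": {"rows": [[[3,0,0,8,0,0,100],[6,1,1,16,0,0,100],[9,1,1,24,0,0,100],[12,1,2,32,0,0,100],[15,1,2,40,0,0,100],[20,1,2,48,0,0,100],[25,1,2,56,0,0,100],[30,1,2,64,0,0,100]]]}}

```text
clock: 4.85
position: [0.5127, -0.323, 0.1903]
ee_rot: [1.692, 0.807, -1.688]
force: [0.3, 0.1, 0.1]
width: 0.999
```

Run:
```python
from h import *
st();print(pl([.5108,-.327,.103],-147))
```

```text
t 4.85 p [ 0.5127 -0.323   0.1903] yaw -129.0 tilt 0.12 F [0.3 0.1 0.1] tq [ 0.04  0.16 -0.04] w 0.999 q [-0.23  0.68  1.17  1.73 -0.67  1.2  -1.13]
(array([87.3,  1.1,  4.3]), np.float64(18.0))
```

Call:
{"fn": "send_rows", "kwargs": {"rows": [[[15,1,4,0,0,0,85],[30,1,4,0,0,0,80],[45,1,4,0,0,0,80],[58,1,4,0,0,0,80],[70,1,4,0,0,0,80],[79,1,4,0,0,0,80],[85,1,4,0,0,0,80],[87,1,4,0,0,0,80]]]}}

```text
clock: 5.65
position: [0.5104, -0.3278, 0.1021]
ee_rot: [1.687, 0.81, -1.688]
force: [0.1, 0.3, 0.1]
width: 0.802
```

Run:
```python
from h import *
st();print(pl([.5108,-.327,.103],-129))
s=arm.observe();p,d=optics.get_image("wrist"); cv2.imwrite("pics/w2.png",p[:,:,::-1])
T=(R.from_rotvec(s["ee_rot"]).as_matrix(),s["position"]);P=cloud("wrist",d,T)
m=(abs(P[...,2]-.134)<.004)&(np.hypot(P[...,0]-.51,P[...,1]+.327)<.032)
q=P[m];print(len(q),q.mean(0),cv2.minEnclosingCircle(q[:,:2].astype(np.float32)))
```

```text
t 5.65 p [ 0.5104 -0.3278  0.1021] yaw -128.7 tilt 0.03 F [0.1 0.3 0.1] tq [ 0.03  0.2  -0.06] w 0.802 q [-0.17  0.77  1.07  1.81 -0.78  1.05 -1.04]
(array([-0.9, -0.2, -0.9]), np.float64(0.3))
7199 [ 0.51564117 -0.33212725  0.13371362] ((0.5106523036956787, -0.3279702663421631), 0.027918130159378052)
```

View pics/w2.png

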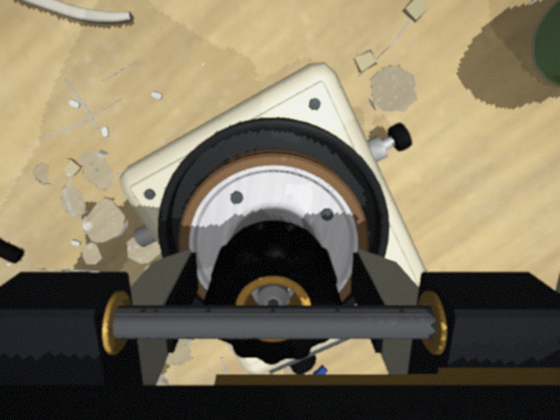

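The wrist image shows the nut centred between the fingers, at about (273,300). Next I'll close on it.

Call:
{"fn": "send_rows", "kwargs": {"rows": [[[0,0,0,0,0,0,65],[0,0,0,0,0,0,60],[0,0,0,0,0,0,55],[0,0,0,0,0,0,45],[0,0,0,0,0,0,45],[0,0,0,0,0,0,45],[0,0,0,-5,0,0,45],[0,0,0,-10,0,0,45]]], "grip_force": 35}}

```text
clock: 6.5
position: [0.5109, -0.328, 0.103]
ee_rot: [1.566, 0.93, -1.566]
force: [0.8, 1.5, 3.9]
width: 0.578
```

Run:
```python
from h import *
st()
```

```text
t 6.5 p [ 0.5109 -0.328   0.103 ] yaw -118.6 tilt 0.03 F [0.8 1.5 3.9] tq [ 0.23  0.13 -0.04] w 0.578 q [-0.15  0.74  1.03  1.81 -0.74  1.03 -0.9 ]
```

Call:
{"fn": "send_rows", "kwargs": {"rows": [[[-0.3,0,0,-8,0,0,45],[-0.7,0,0,-16,0,0,45],[-1,0,0,-24,0,0,45],[-1.4,0,0,-32,0,0,45],[-1.7,0,0,-40,0,0,45],[-2.1,0,0,-48,0,0,45],[-2.4,0,0,-56,0,0,45],[-2.8,0,0,-64,0,0,45]]]}}

```text
clock: 7.3
position: [0.511, -0.3274, 0.1058]
ee_rot: [0.741, 1.441, -0.74]
force: [0.5, 1.8, 2.0]
width: 0.58
```

Run:
```python
from h import *
st()
```

```text
t 7.3 p [ 0.511  -0.3274  0.1058] yaw -54.4 tilt 0.06 F [0.5 1.8 2. ] tq [ 0.32  0.05 -0.08] w 0.58 q [-0.    0.62  0.73  1.8  -0.51  0.93  0.01]
```

Call:
{"fn": "send_rows", "kwargs": {"rows": [[[-0.3,0,0,-8,0,0,45],[-0.7,0,0,-16,0,0,45],[-1,0,0,-24,0,0,45],[-1.4,0,0,-32,0,0,45],[-1.7,0,0,-40,0,0,45],[-2.1,0,0,-48,0,0,45],[-2.4,0,0,-56,0,0,45],[-2.8,0,0,-64,0,0,45]]]}}

```text
clock: 8.1
position: [0.5107, -0.3272, 0.1086]
ee_rot: [-0.131, 1.566, 0.132]
force: [-1.4, 3.1, 2.5]
width: 0.58
```

Run:
```python
from h import *
st()
p,d=optics.get_image("wrist"); cv2.imwrite("pics/w3.png",p[:,:,::-1])
```

```text
t 8.1 p [ 0.5107 -0.3272  0.1086] yaw 9.6 tilt 0.06 F [-1.4  3.1  2.5] tq [ 0.62  0.19 -0.03] w 0.58 q [ 0.19  0.55  0.43  1.78 -0.28  0.88  0.91]
```

View pics/w3.png

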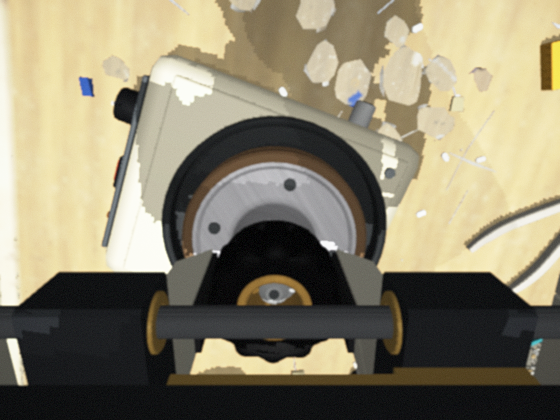

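The wrist image shows the nut still held centred at (275,300), and the tool has climbed with it. I'll keep turning.

Call:
{"fn": "send_rows", "kwargs": {"rows": [[[-0.3,0,0,-8,0,0,45],[-0.7,0,0,-16,0,0,45],[-1,0,0,-24,0,0,45],[-1.4,0,0,-32,0,0,45],[-1.7,0,0,-40,0,0,45],[-2.1,0,0,-48,0,0,45],[-2.4,0,0,-56,0,0,45],[-2.8,0,0,-64,0,0,45]]]}}

```text
clock: 8.95
position: [0.5104, -0.3274, 0.1114]
ee_rot: [-0.993, 1.332, 0.994]
force: [-2.0, 1.8, 4.5]
width: 0.581
```

Run:
```python
from h import *
st()
```

```text
t 8.95 p [ 0.5104 -0.3274  0.1114] yaw 73.4 tilt 0.05 F [-2.   1.8  4.5] tq [ 0.56  0.3  -0.02] w 0.581 q [ 0.4   0.52  0.13  1.76 -0.08  0.87  1.84]
```

Call:
{"fn": "send_rows", "kwargs": {"rows": [[[-0.3,0,0,-8,0,0,45],[-0.7,0,0,-16,0,0,45],[-1,0,0,-24,0,0,45],[-1.4,0,0,-32,0,0,45],[-1.7,0,0,-39,0,0,45],[-2.0,0,0,-46,0,0,45],[-4,0,0,-46,0,0,45],[-6,0,0,-46,0,0,45]]]}}

```text
clock: 9.75
position: [0.5101, -0.328, 0.1168]
ee_rot: [-1.57, 0.926, 1.572]
force: [-0.3, 0.6, -1.3]
width: 0.581
```

Run:
```python
from h import *
st()
```

```text
t 9.75 p [ 0.5101 -0.328   0.1168] yaw 118.9 tilt 0.05 F [-0.3  0.6 -1.3] tq [0.04 0.02 0.06] w 0.581 q [ 0.54  0.52 -0.08  1.74  0.05  0.89  2.51]
```

Force is now about −1.3 N, which matches the nut's weight, so it is free. I'll lift it.

Call:
{"fn": "send_rows", "kwargs": {"rows": [[[-10,0,0,0,0,0,45],[-22,0,0,4,0,0,45],[-36,0,0,8,0,0,45],[-50,0,0,14,0,0,45],[-64,0,0,20,0,0,45],[-74,0,0,28,0,0,45],[-80,0,0,36,0,0,45],[-80,0,0,44,0,0,45]]]}}

```text
clock: 10.55
position: [0.5112, -0.3281, 0.1989]
ee_rot: [-1.013, 1.322, 1.01]
force: [0.5, 0.3, -1.9]
width: 0.582
```

Run:
```python
from h import *
st()
p,d=optics.get_image("scene");cv2.imwrite("pics/s2.png",p[:,:,::-1])
for n in("scene","top"):
    p,d=optics.get_image(n);P=cloud(n,d)
    hsv=cv2.cvtColor(p,cv2.COLOR_RGB2HSV)
    g=((hsv[...,0]>50)&(hsv[...,0]<85)&(hsv[...,1]>120)).astype(np.uint8)
    nn,l,s_,c=cv2.connectedComponentsWithStats(g)
    i=1+np.argmax(s_[1:,4]);m=l==i;print(s_[i])
    v,u=np.nonzero(m)
    X=np.array([ray(n,(a,b),.028)[:2] for a,b in zip(u,v)],np.float32)
    print(n,cv2.minAreaRect(X))
```

```text
t 10.55 p [ 0.5112 -0.3281  0.1989] yaw 74.8 tilt 0.12 F [ 0.5  0.3 -1.9] tq [-0.    0.01  0.04] w 0.582 q [ 0.41  0.43  0.11  1.66 -0.05  1.05  1.83]Traceback (most recent call last):
  File "<stdin>", line 9, in <module>
    return _wrapfunc(a, 'argmax', axis=axis, out=out, **kwds)
    return bound(*args, **kwds)
ValueError: attempt to get argmax of an empty sequence
```

View pics/s2.png

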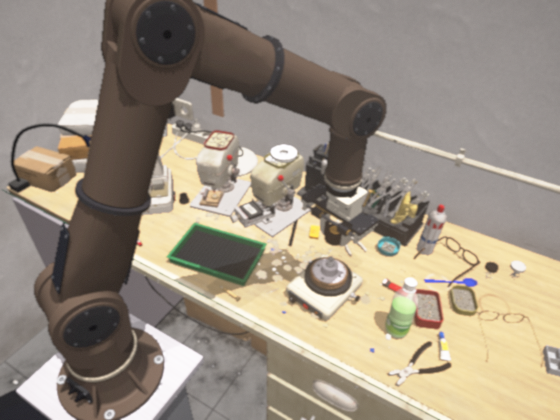

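The scene image shows the nut in the gripper at (335,232) and the spindle bare at (328,265). Next I'll fit the tray from the images already saved, which costs no robot time.

Run:
```python
from h import *
for n,f,bx in(("scene","pics/s2.png",(150,210,280,290)),("top","pics/top0.png",(160,205,280,300))):
    p=cv2.imread(f)[...,::-1].astype(int)
    g=(p[...,1]-np.maximum(p[...,0],p[...,2])>18).astype(np.uint8)
    k=np.zeros_like(g);k[bx[1]:bx[3],bx[0]:bx[2]]=1;g&=k
    nn,l,s_,c=cv2.connectedComponentsWithStats(g,connectivity=8)
    i=1+np.argmax(s_[1:,4]);m=l==i;print(s_[i])
    v,u=np.nonzero(m)
    for z in (.028,.014):
        X=np.array([ray(n,(a,b),z)[:2] for a,b in zip(u,v)],np.float32)
        print(n,z,cv2.minAreaRect(X))
```

```text
[ 167  223  100   61 1187]
scene 0.028 ((0.4425680339336395, 0.01402166485786438), (0.1794833391904831, 0.26092344522476196), 9.226606369018555)
scene 0.014 ((0.45298466086387634, 0.023103073239326477), (0.18210691213607788, 0.2647375166416168), 9.226612091064453)
[170 218  97  71 925]Traceback (most recent call last):
  File "<stdin>", line 10, in <module>
  File "h.py", line 5, in ray
    c=optics.get_calibration(n);K=c["camera_matrix"];M=R.from_rotvec(c["orientation"]).as_matrix()
ValueError: time passes only in moves, steps and waits
```

Run:
```python
from h import *
st();print(pl([.433,.0856,.13],9.3))
```

```text
t 10.65 p [ 0.5108 -0.3277  0.1979] yaw 75.0 tilt 0.04 F [ 0.   0.6 -1.5] tq [ 0.05  0.01 -0.06] w 0.581 q [ 0.41  0.43  0.11  1.66 -0.05  1.05  1.84]
(array([ 67.9, 182.1, 379.1]), np.float64(65.7))
```

Call:
{"fn": "send_rows", "kwargs": {"rows": [[[2,18,38,8,0,0,45],[5,36,76,16,0,0,45],[10,55,114,24,0,0,45],[15,73,152,32,0,0,45],[20,92,190,40,0,0,45],[25,110,228,48,0,0,45],[30,128,266,56,0,0,45],[35,146,304,64,0,0,45]]]}}

```text
clock: 11.45
position: [0.4475, -0.0004, 0.163]
ee_rot: [-0.167, 1.564, 0.167]
force: [0.5, 0.7, -1.5]
width: 0.578
```

Run:
```python
from h import *
st();print(pl([.433,.0856,.08],9.3))
```

```text
t 11.45 p [ 4.475e-01 -4.000e-04  1.630e-01] yaw 12.2 tilt 0.03 F [ 0.5  0.7 -1.5] tq [-0.04 -0.03 -0.02] w 0.578 q [-0.27  0.22  0.19  2.08 -0.05  0.85  0.15]
(array([83. , 87.2,  3.9]), np.float64(2.9))
```

Call:
{"fn": "send_rows", "kwargs": {"rows": [[[5,15,1,1,0,0,45],[12,35,2,2,0,0,45],[25,55,3,3,0,0,45],[40,72,4,3,0,0,45],[52,82,4,3,0,0,45],[60,86,4,3,0,0,45],[66,87,4,3,0,0,45],[70,87,4,3,0,0,45]]]}}

```text
clock: 12.25
position: [0.4336, 0.0834, 0.0926]
ee_rot: [-0.128, 1.567, 0.128]
force: [-0.2, 0.4, -1.0]
width: 0.584
```

Run:
```python
from h import *
st();s=arm.observe()
p,d=optics.get_image("wrist"); cv2.imwrite("pics/w4.png",p[:,:,::-1])
T=(R.from_rotvec(s["ee_rot"]).as_matrix(),s["position"]);P=cloud("wrist",d,T)
m=(abs(P[...,2]-.004)<.004)
g=finder.regions_of("wrist","tray")
if g:
    q=P[g[0]["region"]];w=q[abs(q[:,2]-.026)<.004];print(len(w),np.percentile(w,[1,99],axis=0),cv2.minAreaRect(w[:,:2].astype(np.float32)))
    print(np.median(q[q[:,2]<.015][:,2]))
```

```text
t 12.25 p [0.4336 0.0834 0.0926] yaw 9.3 tilt 0.01 F [-0.2  0.4 -1. ] tq [-0.06  0.05  0.06] w 0.584 q [-0.42  0.32  0.13  2.17 -0.07  0.66 -0.08]
8897 [[0.34413235 0.04038758 0.0226014 ]
 [0.52039459 0.15467777 0.02914218]] ((0.432618111371994, 0.09584023803472519), (0.17123821377754211, 0.09715867787599564), 9.480109214782715)
0.005367713211975933
```

View pics/w4.png

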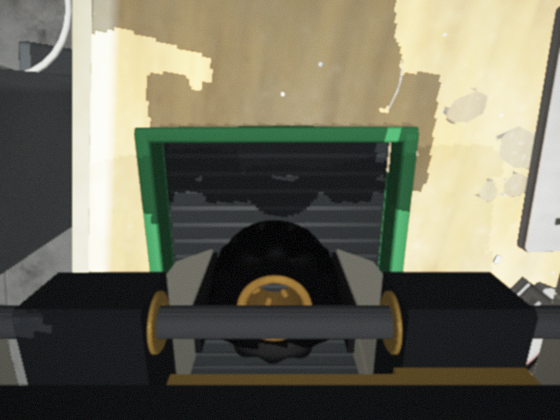

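The wrist image shows the nut at (275,300), inside the end of the tray, whose walls span columns 140–415. Next I'll lower it.

Call:
{"fn": "send_rows", "kwargs": {"rows": [[[10,0,0,0,0,0,45],[25,0,0,0,0,0,45],[42,0,0,0,0,0,45],[58,0,0,0,0,0,45],[70,0,0,0,0,0,45],[78,0,0,0,0,0,45],[82,0,0,0,0,0,45],[84,0,0,0,0,0,45]]]}}

```text
clock: 13.15
position: [0.4335, 0.0836, 0.0086]
ee_rot: [-0.127, 1.567, 0.127]
force: [-0.6, -0.2, -1.2]
width: 0.581
```

Run:
```python
from h import *
st()
```

```text
t 13.15 p [0.4335 0.0836 0.0086] yaw 9.3 tilt 0.0 F [-0.6 -0.2 -1.2] tq [-0.04  0.04  0.01] w 0.581 q [-0.39  0.48  0.1   2.23 -0.11  0.43 -0.04]
```

Call:
{"fn": "send_rows", "kwargs": {"rows": [[[0.5,0,0,0,0,0,45],[1,0,0,0,0,0,45],[1.5,0,0,0,0,0,45],[1.5,0,0,0,0,0,45],[1.5,0,0,0,0,0,65],[1.5,0,0,0,0,0,75],[1.5,0,0,0,0,0,80],[0,0,0,0,0,0,80]]]}}

```text
clock: 13.95
position: [0.4334, 0.0837, 0.0088]
ee_rot: [-0.128, 1.567, 0.127]
force: [0.2, 0.2, -0.2]
width: 0.794
```

Call:
{"fn": "send_rows", "kwargs": {"rows": [[[-3,0,0,0,0,0,80],[-8,0,0,0,0,0,80],[-18,0,0,0,0,0,80],[-33,0,0,0,0,0,80],[-50,0,0,0,0,0,80],[-70,0,0,0,0,0,80],[-90,0,0,0,0,0,80],[-110,-10,0,0,0,0,80]]]}}

```text
clock: 14.75
position: [0.4349, 0.0748, 0.1204]
ee_rot: [-0.128, 1.566, 0.129]
force: [0.4, 0.1, -0.4]
width: 0.8
```

Run:
```python
from h import *
st();s=arm.observe()
p,d=optics.get_image("wrist"); cv2.imwrite("pics/w5.png",p[:,:,::-1])
T=(R.from_rotvec(s["ee_rot"]).as_matrix(),s["position"]);P=cloud("wrist",d,T)
m=(abs(P[...,2]-.038)<.006)&(np.hypot(P[...,0]-.4335,P[...,1]-.0836)<.04)
q=P[m];print(len(q),np.percentile(q[:,2],[2,50,98]),cv2.minEnclosingCircle(q[:,:2].astype(np.float32)))
print(np.linalg.lstsq(np.c_[q[:,:2],np.ones(len(q))],q[:,2],rcond=None)[0])
print(pl([.51,-.327,.2],-10))
```

```text
t 14.75 p [0.4349 0.0748 0.1204] yaw 9.4 tilt 0.05 F [ 0.4  0.1 -0.4] tq [-0.1  -0.02  0.  ] w 0.8 q [-0.41  0.27  0.15  2.14 -0.06  0.73 -0.06]
3749 [0.03376113 0.03823139 0.03987981] ((0.43358102440834045, 0.08322103321552277), 0.027907108888030052)
[ 0.00374313 -0.01313373  0.03749334]
(array([ -77. , -406.4,    8. ]), np.float64(19.3))
```

View pics/w5.png

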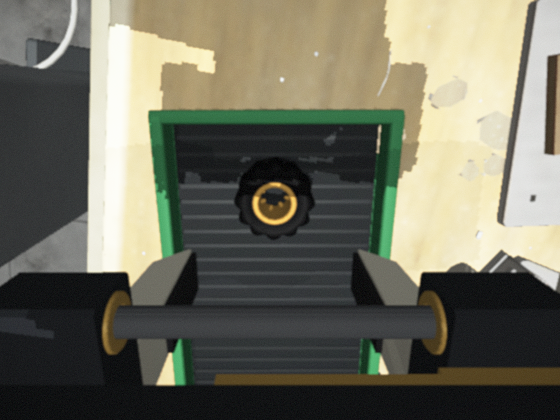

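The wrist image shows the nut lying flat at (275,203), and the depth puts its top at about 38–40 mm and level. Now for the wheel.

Run:
```python
from h import *
print(pl([.5106,-.3275,.19],9.4))
```

```text
(array([ -67. , -407. ,    8.5]), np.float64(-0.1))
```

Call:
{"fn": "send_rows", "kwargs": {"rows": [[[-25,-45,1,0,0,0,80],[-45,-95,2,0,0,0,80],[-60,-145,3,0,0,0,80],[-67,-195,4,0,0,0,80],[-67,-245,5,0,0,0,80],[-67,-295,6,0,0,0,80],[-67,-342,7,0,0,0,80],[-67,-385,8,0,0,0,80]]]}}

```text
clock: 15.6
position: [0.5051, -0.3069, 0.1866]
ee_rot: [-0.127, 1.566, 0.127]
force: [1.6, 0.0, 0.5]
width: 0.797
```

Run:
```python
from h import *
st();s=arm.observe()
p,d=optics.get_image("wrist"); cv2.imwrite("pics/w6.png",p[:,:,::-1])
T=(R.from_rotvec(s["ee_rot"]).as_matrix(),s["position"]);P=cloud("wrist",d,T)
for z,r in((.100,.03),(.074,.06),(.128,.02)):
    m=(abs(P[...,2]-z)<.003)&(np.hypot(P[...,0]-.511,P[...,1]+.327)<r)
    q=P[m];
    if len(q)>5: print(len(q),np.median(q[:,2]),cv2.minEnclosingCircle(q[:,:2].astype(np.float32)))
print(pl([.5106,-.3275,.08],9.4))
```

```text
t 15.6 p [ 0.5051 -0.3069  0.1866] yaw 9.3 tilt 0.05 F [1.6 0.  0.5] tq [-0.02 -0.04  0.01] w 0.797 q [ 0.22  0.42  0.33  1.73 -0.16  1.01  0.77]
2107 0.10075159367135948 ((0.5105298757553101, -0.3274821937084198), 0.023412378504872322)
9450 0.07345791559804209 ((0.5106133818626404, -0.32759955525398254), 0.052358128130435944)
304 0.12813323043351732 ((0.510383129119873, -0.32754358649253845), 0.0066452547907829285)
(array([107. , -12.1,   4.3]), np.float64(-0.5))
```

View pics/w6.png

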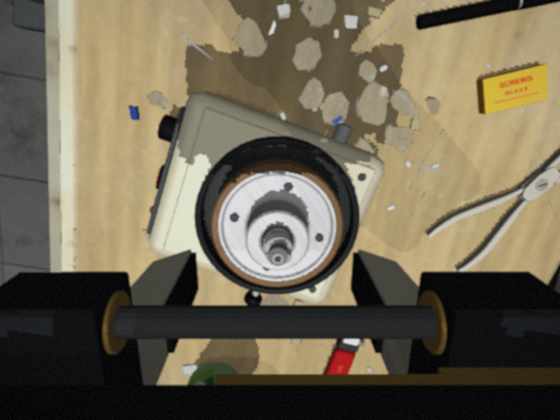

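Run:
```python
from h import *
optics.get_image("wrist")
st();print(pl([.5106,-.3275,.08],9.4))
```

```text
t 15.7 p [ 0.504  -0.3126  0.1866] yaw 8.8 tilt 0.27 F [-0.4  0.2  0.4] tq [-0.09  0.08  0.02] w 0.801 q [ 0.23  0.42  0.33  1.73 -0.15  1.01  0.77]
(array([106.6, -15.7,   4.3]), np.float64(-0.6))
```

Call:
{"fn": "send_rows", "kwargs": {"rows": [[[0,-5,1,0,0,0,80],[5,-11,3,0,0,0,80],[15,-16,4,0,0,0,80],[25,-16,4,0,0,0,80],[33,-16,4,0,0,0,80],[38,-16,4,0,0,0,80],[40,-16,4,0,0,0,80],[40,-16,4,0,0,0,80]]]}}

```text
clock: 16.5
position: [0.5116, -0.3196, 0.1455]
ee_rot: [-0.127, 1.567, 0.128]
force: [-0.5, -0.1, 0.3]
width: 0.801
```

Run:
```python
from h import *
st();print(pl([.5106,-.3275,.08],9.4))
```

```text
t 16.5 p [ 0.5116 -0.3196  0.1455] yaw 9.3 tilt 0.03 F [-0.5 -0.1  0.3] tq [-0.02  0.07  0.03] w 0.801 q [ 0.25  0.48  0.31  1.74 -0.18  0.94  0.8 ]
(array([65.5, -7.6, -2.3]), np.float64(-0.1))
```

Call:
{"fn": "send_rows", "kwargs": {"rows": [[[0,-5,-2,0,0,0,80],[5,-7.5,-2.3,0,0,0,80],[16,-7.5,-2.3,0,0,0,80],[30,-7.5,-2.3,0,0,0,80],[44,-7.5,-2.3,0,0,0,80],[55,-7.5,-2.3,0,0,0,80],[62,-7.5,-2.3,0,0,0,80],[64.5,-7.5,-2.3,0,0,0,80]]]}}

```text
clock: 17.3
position: [0.5102, -0.3273, 0.0801]
ee_rot: [-0.127, 1.568, 0.128]
force: [-0.5, -0.0, -0.4]
width: 0.799
```

Run:
```python
from h import *
st();print(pl([.5106,-.3275,.081],9.4))
```

```text
t 17.3 p [ 0.5102 -0.3273  0.0801] yaw 9.3 tilt 0.09 F [-0.5 -0.  -0.4] tq [-0.1   0.05 -0.04] w 0.799 q [ 0.28  0.57  0.29  1.79 -0.21  0.81  0.84]
(array([-0.9, -0.3,  0.3]), np.float64(-0.1))
```

Call:
{"fn": "send_rows", "kwargs": {"rows": [[[0,0,0,0,0,0,65],[0,0,0,0,0,0,55],[0,0,0,0,0,0,45],[0,0,0,0,0,0,35],[0,0,0,0,0,0,30],[0,0,0,0,0,0,30],[0,0,0,0,0,0,30],[0,0,0,0,0,0,30]]], "grip_force": 50}}

```text
clock: 18.1
position: [0.5109, -0.3278, 0.0817]
ee_rot: [-0.128, 1.566, 0.127]
force: [-1.6, 0.4, 6.4]
width: 0.484
```

Run:
```python
from h import *
st()
```

```text
t 18.1 p [ 0.5109 -0.3278  0.0817] yaw 9.3 tilt 0.04 F [-1.6  0.4  6.4] tq [0.04 0.22 0.1 ] w 0.484 q [ 0.28  0.57  0.29  1.79 -0.21  0.81  0.84]
```

Call:
{"fn": "send_rows", "kwargs": {"rows": [[[-3,0,0,0,0,0,30],[-8,0,0,0,0,0,30],[-16,0,0,0,0,0,30],[-26,0,0,0,0,0,30],[-38,0,0,0,0,0,30],[-50,0,0,0,0,0,30],[-62,0,0,0,0,0,30],[-74,0,0,0,0,0,30]]]}}

```text
clock: 18.9
position: [0.5108, -0.3277, 0.1566]
ee_rot: [-0.128, 1.567, 0.127]
force: [0.0, 0.3, -4.3]
width: 0.482
```

Call:
{"fn": "send_rows", "kwargs": {"rows": [[[-10,0,0,0,0,0,30],[-18,0,0,0,0,0,30],[-26,0,0,0,0,0,30],[-32,0,0,0,0,0,30],[-36,0,0,0,0,0,30],[-38,0,0,0,0,0,30],[-38,0,0,0,0,0,30],[-38,0,0,0,0,0,30]]]}}

```text
clock: 19.7
position: [0.5105, -0.3275, 0.1929]
ee_rot: [-0.127, 1.568, 0.128]
force: [-0.3, 0.7, -4.5]
width: 0.488
```

Run:
```python
from h import *
st();s=arm.observe()
p,d=optics.get_image("scene");cv2.imwrite("pics/s3.png",p[:,:,::-1])
p,d=optics.get_image("wrist");cv2.imwrite("pics/w7.png",p[:,:,::-1])
T=(R.from_rotvec(s["ee_rot"]).as_matrix(),s["position"]);P=cloud("wrist",d,T)
zt=s["position"][2]-.0257+.020-.002
m=(abs(P[...,2]-zt)<.008)&(np.hypot(P[...,0]-.511,P[...,1]+.3275)<.055)
q=P[m];print(len(q),zt,np.percentile(q[:,2],[2,50,98]),cv2.minEnclosingCircle(q[:,:2].astype(np.float32)))
print("slope",np.linalg.lstsq(np.c_[q[:,:2],np.ones(len(q))],q[:,2],rcond=None)[0])
print(pl([.4538,-.0358,.14],9.4))
```

```text
t 19.7 p [ 0.5105 -0.3275  0.1929] yaw 9.3 tilt 0.03 F [-0.3  0.7 -4.5] tq [-0.1  -0.    0.01] w 0.488 q [ 0.25  0.44  0.33  1.68 -0.16  1.04  0.8 ]
16115 0.18522186632420626 [0.18216275 0.18482699 0.19080174] ((0.5106285810470581, -0.3277164697647095), 0.05285755544900894)
slope [-0.00086957 -0.0104868   0.18216867]
(array([ 52.9, 297.1,  -8.8]), np.float64(-0.1))
```

View pics/s3.png

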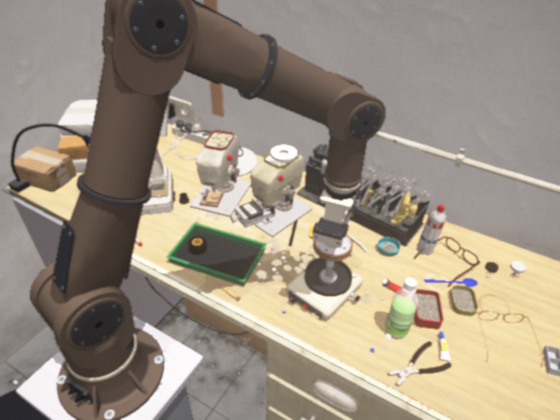

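View pics/w7.png

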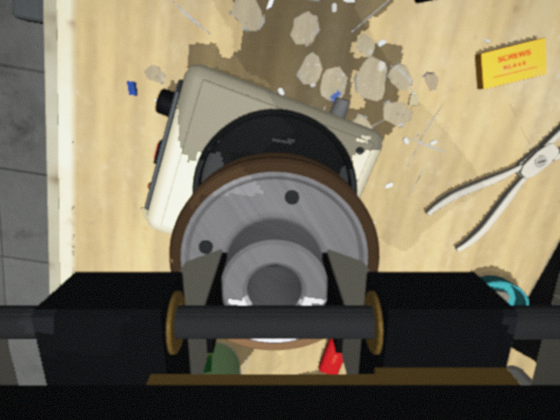

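The scene image shows the wheel held level in the gripper at (333,245) and the spindle bare at (327,270). The wrist depth gives a slope of about 0.01 rad. Next I'll carry it to the tray.

Call:
{"fn": "send_rows", "kwargs": {"rows": [[[0,12,0,0,0,0,30],[3,40,-1,0,0,0,30],[8,75,-2,0,0,0,30],[14,115,-3,0,0,0,30],[20,155,-4,0,0,0,30],[26,195,-5,0,0,0,30],[32,232,-6,0,0,0,30],[38,260,-7,0,0,0,30]]]}}

```text
clock: 20.6
position: [0.4606, -0.069, 0.1551]
ee_rot: [-0.128, 1.567, 0.13]
force: [0.8, -0.0, -3.9]
width: 0.487
```

Call:
{"fn": "send_rows", "kwargs": {"rows": [[[4,20,-1,0,0,0,30],[8,31,-2,0,0,0,30],[12,36,-2,0,0,0,30],[16,37,-2,0,0,0,30],[20,37,-2,0,0,0,30],[24,37,-2,0,0,0,30],[26,37,-2,0,0,0,30],[26,37,-2,0,0,0,30]]]}}

```text
clock: 21.4
position: [0.4536, -0.0366, 0.1289]
ee_rot: [-0.127, 1.568, 0.127]
force: [0.0, 0.2, -4.1]
width: 0.486
```

Run:
```python
from h import *
st();print(pl([.4538,-.0358,.06],9.4))
p,d=optics.get_image("wrist");cv2.imwrite("pics/w8.png",p[:,:,::-1])
```

```text
t 21.4 p [ 0.4536 -0.0366  0.1289] yaw 9.2 tilt 0.04 F [ 0.   0.2 -4.1] tq [-0.08  0.05  0.01] w 0.486 q [-0.22  0.28  0.23  2.11 -0.09  0.76  0.22]
(array([68.9,  0.7,  0.3]), np.float64(-0.2))
```

View pics/w8.png

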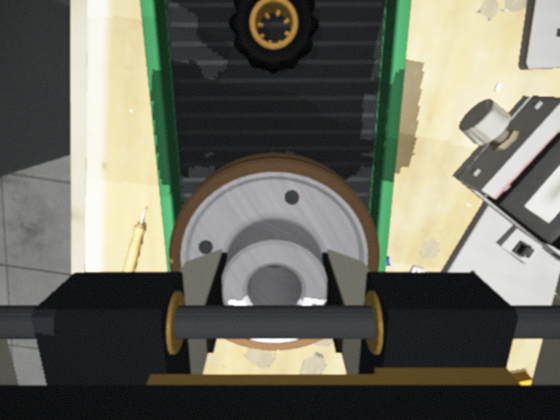

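The wrist image shows the wheel centred between the tray walls at columns 160–395, and the nut well clear at (275,22). Next I'll lower it.

Call:
{"fn": "send_rows", "kwargs": {"rows": [[[6,0,0,0,0,0,30],[18,0,0,0,0,0,30],[34,0,0,0,0,0,30],[50,0,0,0,0,0,30],[64,0,0,0,0,0,30],[76,0,0,0,0,0,30],[84,0,0,0,0,0,30],[88,0,0,0,0,0,30]]]}}

```text
clock: 22.25
position: [0.4536, -0.0361, 0.0406]
ee_rot: [-0.128, 1.568, 0.127]
force: [-0.1, -0.4, -4.0]
width: 0.485
```

Run:
```python
from h import *
st()
```

```text
t 22.25 p [ 0.4536 -0.0361  0.0406] yaw 9.3 tilt 0.04 F [-0.1 -0.4 -4. ] tq [-0.03  0.05 -0.02] w 0.485 q [-0.18  0.43  0.18  2.18 -0.15  0.53  0.28]
```

Call:
{"fn": "send_rows", "kwargs": {"rows": [[[1,0,0,0,0,0,30],[2,0,0,0,0,0,30],[3,0,0,0,0,0,30],[4,0,0,0,0,0,30],[5,0,0,0,0,0,30],[6,0,0,0,0,0,30],[7,0,0,0,0,0,30],[7.5,0,0,0,0,0,30]]]}}

```text
clock: 23.05
position: [0.4538, -0.036, 0.0337]
ee_rot: [-0.127, 1.567, 0.128]
force: [-0.1, 0.3, -5.1]
width: 0.482
```

Run:
```python
from h import *
st()
```

```text
t 23.05 p [ 0.4538 -0.036   0.0337] yaw 9.3 tilt 0.0 F [-0.1  0.3 -5.1] tq [-0.06  0.07  0.  ] w 0.482 q [-0.18  0.45  0.18  2.19 -0.16  0.52  0.28]
```

Call:
{"fn": "send_rows", "kwargs": {"rows": [[[0.3,0,0,0,0,0,30],[0.6,0,0,0,0,0,30],[0.9,0,0,0,0,0,30],[1.2,0,0,0,0,0,30],[1.5,0,0,0,0,0,30],[1.8,0,0,0,0,0,30],[2,0,0,0,0,0,30],[2,0,0,0,0,0,30]]]}}

```text
clock: 23.85
position: [0.4538, -0.036, 0.0318]
ee_rot: [-0.127, 1.567, 0.128]
force: [-0.4, 0.3, -3.9]
width: 0.487
```

Run:
```python
from h import *
st()
```

```text
t 23.85 p [ 0.4538 -0.036   0.0318] yaw 9.3 tilt 0.0 F [-0.4  0.3 -3.9] tq [-0.02  0.09  0.  ] w 0.487 q [-0.17  0.45  0.18  2.19 -0.16  0.51  0.28]
```

Still no contact, so I'll go down another 1.5 mm slowly.

Call:
{"fn": "send_rows", "kwargs": {"rows": [[[0.2,0,0,0,0,0,30],[0.4,0,0,0,0,0,30],[0.6,0,0,0,0,0,30],[0.8,0,0,0,0,0,30],[1,0,0,0,0,0,30],[1.2,0,0,0,0,0,30],[1.4,0,0,0,0,0,30],[1.5,0,0,0,0,0,30]]]}}

```text
clock: 24.65
position: [0.4538, -0.036, 0.0315]
ee_rot: [-0.127, 1.566, 0.128]
force: [-7.1, -0.5, 26.0]
width: 0.484
```

Run:
```python
from h import *
st()
```

```text
t 24.65 p [ 0.4538 -0.036   0.0315] yaw 9.3 tilt 0.05 F [-7.1 -0.5 26. ] tq [ 0.05  1.65 -0.01] w 0.484 q [-0.17  0.45  0.18  2.19 -0.16  0.51  0.29]
```

Contact, at about 30 N. I'll ease off and release.

Call:
{"fn": "send_rows", "kwargs": {"rows": [[[-0.5,0,0,0,0,0,30],[-1,0,0,0,0,0,30],[-1.2,0,0,0,0,0,30],[-1.2,0,0,0,0,0,55],[-1.2,0,0,0,0,0,65],[-1.2,0,0,0,0,0,75],[-1.2,0,0,0,0,0,75],[-2,0,0,0,0,0,75]]]}}

```text
clock: 25.45
position: [0.4538, -0.036, 0.0322]
ee_rot: [-0.128, 1.567, 0.128]
force: [0.5, 0.2, 0.1]
width: 0.747
```

Call:
{"fn": "send_rows", "kwargs": {"rows": [[[-4,0,0,0,0,0,75],[-10,0,0,0,0,0,75],[-22,0,0,0,0,0,75],[-38,0,0,0,0,0,75],[-58,0,0,0,0,0,75],[-80,0,0,0,0,0,75],[-105,0,0,0,0,0,75],[-130,-10,0,0,0,0,75]]]}}

```text
clock: 26.25
position: [0.4551, -0.045, 0.1637]
ee_rot: [-0.128, 1.567, 0.129]
force: [1.3, 0.4, -0.0]
width: 0.751
```

Call:
{"fn": "send_rows", "kwargs": {"rows": [[[-8,-25,0,0,0,0,75],[-16,-40,0,0,0,0,75],[-20,-50,0,0,0,0,75],[-20,-50,0,0,0,0,75],[-20,-50,0,0,0,0,75],[-20,-50,0,0,0,0,75],[-20,-50,0,0,0,0,75],[-20,-50,0,0,0,0,75]]]}}

```text
clock: 27.05
position: [0.4633, -0.0947, 0.182]
ee_rot: [-0.128, 1.568, 0.128]
force: [-0.0, 0.1, 0.0]
width: 0.749
```

Run:
```python
from h import *
st();s=arm.observe()
p,d=optics.get_image("wrist");cv2.imwrite("pics/w9.png",p[:,:,::-1])
T=(R.from_rotvec(s["ee_rot"]).as_matrix(),s["position"]);P=cloud("wrist",d,T)
a=np.radians(9.4);c0=np.array([.4448,.0185])
def tr(xy): v=np.array(xy)-c0;return [v[0]*np.cos(a)+v[1]*np.sin(a),-v[0]*np.sin(a)+v[1]*np.cos(a)]
for nm,z,c,r in(("disc",.025,(.4538,-.036),.051),("hub",.051,(.4538,-.036),.027),("nut",.039,(.4336,.0834),.03)):
    m=(abs(P[...,2]-z)<.004)&(np.hypot(P[...,0]-c[0],P[...,1]-c[1])<r)
    q=P[m]
    if len(q)<9: print(nm,"few");continue
    cc,rr=cv2.minEnclosingCircle(q[:,:2].astype(np.float32))
    print(nm,len(q),np.median(q[:,2]),cc,rr,"tray",np.round(tr(cc),4),"slope",np.linalg.lstsq(np.c_[q[:,:2],np.ones(len(q))],q[:,2],rcond=None)[0][:2])
p,d=optics.get_image("scene");cv2.imwrite("pics/s4.png",p[:,:,::-1])
for t in("rinse_bottle","lighter","screw_packet","loupe"): print(t,[x["xy"] for x in finder.place_of("scene",t)][:1])
```

```text
t 27.05 p [ 0.4633 -0.0947  0.182 ] yaw 9.4 tilt 0.04 F [-0.   0.1  0. ] tq [-0.06 -0.01  0.03] w 0.749 q [-0.14  0.24  0.28  2.01 -0.08  0.91  0.34]
disc 9116 0.023250315236099134 (0.45380720496177673, -0.0360528863966465) 0.05108490586280823 tray [-0.     -0.0553] slope [0.00011417 0.00023972]
hub 2129 0.050758120970462506 (0.45367711782455444, -0.035726893693208694) 0.02310938574373722 tray [-0.0001 -0.0549] slope [0.00086764 0.00043782]
nut few
rinse_bottle [[393.5, 331.9]]
lighter [[393.3, 290.3]]
screw_packet [[315.5, 233.2]]
loupe [[184.3, 198.5]]
```

View pics/w9.png

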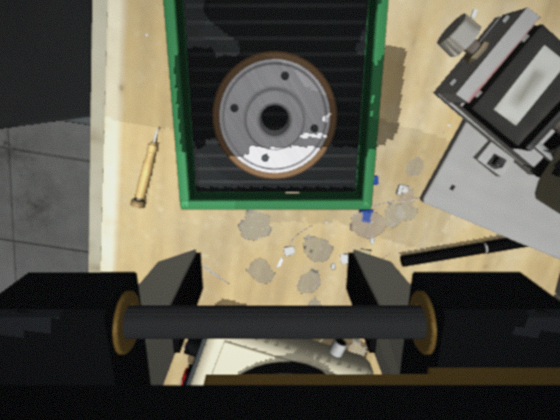

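View pics/s4.png

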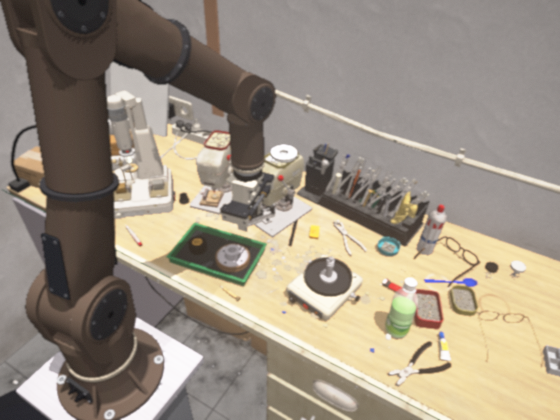

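The wrist image shows the wheel flat, hub up, at (275,115) inside the tray. The scene image shows the nut at (197,243), the wheel at (233,257), and the bystanders where they were. The arm is clear and still, so I'll hand in.

Run:
```python
from cell import arm
print(arm.sign_off())
```

```text
the job is handed in; nothing more can be done
None
```

The nut and the wheel are both in the green tray, and I handed the job in at about 27 s; no verdict was reported.

**What I did:** I turned the nut about 4.3 rad counterclockwise, until only its weight hung on the gripper. I lifted it off and laid it in the +y half of the tray. Then I lifted the wheel straight up by its hub and set it down hub up in the −y half. The highest contact force I read was about 30 N, against the 110 N limit.

**Last checks:**
- **Wheel:** it sits at x ≈ 0, y ≈ −0.055 m in the tray frame, with a slope under 0.001 rad. Its disc top reads 23 mm above the bench where 26 mm is expected; the wrist depth had been reading 2–3 mm low throughout.
- **Nut:** after release it was level to about 0.013 rad, at x ≈ 0, y ≈ +0.066 m in the tray frame. It was outside the last wrist view, so I couldn't measure it again, but the last scene picture still shows it in place.
- **Bystanders:** the finder places them within about 5 pixels of the start positions, which is about its own scatter, and I saw nothing touched.
- **Gripper:** it was open and well above the tray, with forces near zero.

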